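Wedge the rocking wheel-weight tray

TASK

The wheel-weight tray on the bench rocks because the rubber foot under its near left corner (seen from the robot) has worn short. Using only your fingertips, push the wooden wedge along the bench, thin end first, under that foot until it is snug and the tray stands firm, then press down firmly on that corner of the tray for a moment to prove that it no longer dips (if it does, push the wedge further and press again). Pick nothing up, leave the tray level and where it stands and everything around it undisturbed, and finish with your hand clear.

Things in the scene. Friction and masses are not known exactly. Their poses are not given: they have to be found in the camera images.
- tray: Blue steel base 220 (x) x 320 (y) mm with a black top of six pockets of steel weights; 3 to 4.5 kg. Four square rubber feet at the corners, underside 20 mm above the bench. Origin: on the bench under its middle; x away from the drawer side (near the robot), y left, z up. At rest level on three feet; about 2 to 4 N down on the near left corner (-x, +y) rocks it until the worn foot meets the bench.
- worn_foot: Worn rubber foot under the tray's near left corner, 30 x 30 mm, at x -93, y +143 mm from the tray's middle (its outer faces 2 mm inside the tray's sides). Origin: centre of its underside, which hangs 6 to 11 mm above the bench, different every time. Axes as the tray's.
- corner: Raised black pad on the tray's near left corner, straight above the worn foot, 34 x 34 mm: the place to press. Origin: centre of its flat top, 98 mm above the bench when the tray is level; z up. A firm press is 8 to 15 N.
- wedge: Plain hardwood wedge, 150 (x) x 50 (y) mm, upper face sloping from 22 mm high at the thick end (-x) to 2 mm at the thin end (+x); 70 g. Origin: centre of its underside. It lies left of the tray, thin end 10 to 50 mm short of it and roughly in line with the worn foot. Slides at under 1 N; once snug under the foot the push rises steeply past 5 N; pushed much harder it lifts or shifts the tray.
- wedge_back (a point): Middle of the wedge's thick end face (50 mm wide, 22 mm high), 11 mm above the bench: where to push.
- wedge_face (a point): Middle of the wedge's sloping upper face, 12 mm above the bench; x runs down the slope to the thin end, z is square to the face (slope 20 mm in 150 mm, 7.6 degrees). When the wedge just fills the gap, the foot's outer lower edge touches the face and the foot's centre is 2 mm above it.

How it is judged (in metres and radians):
On the way, in this order (a step that is already met when the one before it is completed fails the run):
1. the wedge's thin end is pushed under the worn foot (x of worn_foot in the frame of wedge between -0.06 and 0.068 m and y of worn_foot in the frame of wedge between -0.025 and 0.025 m), for 0.1 s.
2. the tray is pressed down on that corner with more than 5 N and does not dip: the wedge carries the foot (contact force between the fingers and tray above 5 N and horizontal distance between the grasp point and corner below 0.035 m and contact force between wedge and worn_foot above 2 N and angle between tray's own z axis and vertical below 0.01 rad), for 0.2 s.
At the end, for the whole second after the job is handed in: Wedge under the worn foot (foot within 25 mm of its centre line) with under 1.6 mm of slack, tray level to 0.010 rad, at rest. On the way the tray was pressed within 35 mm of the corner pad's centre with over 5 N for 0.2 s, stayed level to 0.010 rad, and over 2 N went through the wedge (all of step 1 and z of worn_foot in the frame of wedge_face between -0.002 and 0.0036 m and angle between tray's own z axis and vertical below 0.01 rad and linear speed of each of tray, wedge below 0.01 m/s); the robot touches nothing.
It fails at once if the wedge is lifted or tipped up (height (world z) of wedge above 0.012 m or angle between wedge's own z axis and vertical above 0.2 rad).
It fails at once if the tray is lifted or shoved more than 30 mm (height (world z) of tray above 0.012 m or distance of any of corner, tray from where it was at the start of the episode above 0.03 m).
It fails at once if something else on the bench is disturbed (moved more than 20 mm) (distance of any of socket, wheel_nut, weight_strip, screwdriver, tape_roll, spray_can, valve_box, weight_pliers, impact_wrench from where it was at the start of the episode above 0.02 m).
It also fails if it takes over 61 s, if anything falls off the work surface, if the arm or the gripper's body presses on something with over 40 N, if the wrist force passes 120 N, or if a joint passes its speed limit or range.

ROBOT

A 6-joint arm with a two-finger parallel gripper is mounted at the origin on the work surface. World frame = base frame: x ahead of the robot, y to its left, z up, the work surface at z = 0. Lengths are in mm, angles in degrees, forces in N, time in s.
With the tool pointing down it reaches from about 325 to 925 mm from the base axis. Payload 3.1 kg.
Tool frame: the origin (TCP) lies midway between the tips of the shut fingers; the grasp point (between the pads) lies 19 mm behind it; z points along the fingers, y is the line along which they close (so a half turn about z gives the same grasp; the last joint's range is limited). The gripper opens to 85 mm and grips with 20 to 120 N. Pads are 22 mm wide; open, the fingers measure 114 mm over their backs; the gripper's body (76 mm by 85 mm) begins 54 mm behind the grasp point. The pads swing forward as they close: fully open they stand 13 mm farther back than shut.
Start: joints at [67.139, 12.427, 92.441, -0, 75.132, -6.429], TCP at [176.784, 599.489, 231.3] pointing down, gripper open.
Joint ranges: [-157.48, 157.48], [-44.54, 120.13], [17.64, 146.25], [-64.5, 244.5], [7.68, 150.69], [-147.95, 147.95]. Speed limits (degrees/s): [159.86, 159.86, 180, 180, 180, 180].

INTERFACE

Orientations are given as a 3x3 rotation matrix whose columns are the frame's x, y, z axes.
In Python, from plant import env, grab_frame, camera_info gives the robot as it stands.
- The arm moves only by the shell command python3 -m jog 'ROWS'. ROWS is text: rows parted by semicolons, each of 7 numbers parted by spaces: the turn, a rotation vector about the tool's x, y, z in degrees, then the shift along the tool's x, y, z in cm, then the finger opening in cm, from 0 to 8.54. A call has 1 to 20 rows; each row shifts and turns the commanded pose from where the row before left it, along the tool's axes as they then stand; what a row does not reach is not made up. A row lasts 1/8 s, in which the tool goes at most 62.5 mm and 10.7 degrees, less where a joint would pass 70% of its speed; a pose out of reach is approached as far as the arm can. A call with a gripper value outside its range is refused whole. The fingers move at their own pace and stop on an object; the grip force is fixed at half the most. Time passes only in rows, so rows that do not move let the fingers close. It gives the time, the measured TCP pose, the force, the opening and the grip force at its end, in the units of the state.
- env.sense(): the state, without advancing time (a new reading comes with each control period).
- grab_frame(name): name is "scene" or "top" or "wrist"; returns the picture (400x640x3 uint8, red, green, blue); there is no depth.
- camera_info(name): a dict with "camera_matrix" (3x3 intrinsics, pixels), "xyz" and "orientation" of the camera in the world; the wrist camera has in their place "hand_eye" (4x4, takes a point from camera to tool coordinates, whose origin is the TCP and whose axes are the flange's). Camera axes: x right, y down, z forward; pixel columns grow to the right and rows downward; lengths in mm; the calibration is good to about 2 mm. A picture is of the moment at which its call begins: read the wrist's pose just before it. camera_info takes no time and is no camera call.
- env.close_job(): hands the job in; it is judged then, once.
The state is a dict: "t": time; "joint_positions": joint angles; "joint_velocities": joint speeds; "effort": joint torques, N m; "eef_pos": TCP position; "eef_rot": TCP orientation; "ft_force": force on the tool from outside, world axes, zero at the start; "wrist_torque": the same for the moment, N m; "grip_width": finger opening in mm; "gripper_force": force on a finger pad.
Only numpy, scipy, OpenCV 4.12 (cv2) and the standard library are available. Lean on these libraries where they do the work, as an engineer would, in place of code of your own. Each camera call takes 0.05 s, during which the arm holds its last target. There are 200 camera calls.

## Working session

There is one attempt and no reset: what is moved stays moved. The work goes in short steps, Python scripts to look and compute and a shell command to move; the robot and the scene stay as the last step left them, time stands still between calls to the robot, and variables do not carry over. Pictures are saved under pics/ and viewed, at most 10 in all, crops included, and the job is handed in when it is done.

```bash
mkdir -p pics; python3 - <<'E'
from plant import env, grab_frame, camera_info
import cv2
for n in("scene","top"):
    i=camera_info(n);print(n,i)
    cv2.imwrite(f"pics/{n}0.png",cv2.cvtColor(grab_frame(n),cv2.COLOR_RGB2BGR))
print(camera_info("wrist"));s=env.sense();print(s['t'],s['eef_pos'],s['eef_rot'],s['ft_force'])
E
```

```text
scene {'camera_matrix': array([[510.25211223,   0.        , 313.16891194],
       [  0.        , 510.25211223, 198.22585182],
       [  0.        ,   0.        ,   1.        ]]), 'xyz': array([ 994.94509574, -513.78450739,  638.13806092]), 'orientation': array([[ 0.79383321,  0.3637591 , -0.48734808],
       [ 0.60810699, -0.4670474 ,  0.64192883],
       [ 0.0058928 , -0.80594419, -0.59196219]])}
top {'camera_matrix': array([[485.98743551,   0.        , 319.26933611],
       [  0.        , 485.98743551, 194.04847532],
       [  0.        ,   0.        ,   1.        ]]), 'xyz': array([387.9145618 ,  81.97643634, 828.38456926]), 'orientation': array([[-3.26320917e-04, -9.82512282e-01,  1.86197501e-01],
       [-9.99533313e-01,  6.00802691e-03,  2.99509476e-02],
       [-3.05458535e-02, -1.86100831e-01, -9.82055717e-01]])}
{'camera_matrix': array([[280.4152205 ,   0.        , 315.07582143],
       [  0.        , 280.4152205 , 206.74915954],
       [  0.        ,   0.        ,   1.        ]]), 'hand_eye': array([[-7.51721795e-05, -9.49252728e-01, -3.14514314e-01,
         8.07460983e+01],
       [ 9.99999946e-01, -1.71589880e-04,  2.78874387e-04,
         3.48411223e-01],
       [-3.18689746e-04, -3.14514276e-01,  9.49252690e-01,
        -1.42937071e+02],
       [ 0.00000000e+00,  0.00000000e+00,  0.00000000e+00,
         1.00000000e+00]])}
0.1 [176.48635773 598.77327182 230.0608649 ] [[-9.59147187e-01  2.82906144e-01 -8.87803079e-04]
 [ 2.82907409e-01  9.59145007e-01 -2.06213253e-03]
 [ 2.68141929e-04 -2.22905468e-03 -9.99997480e-01]] [-0.38037228 -0.81286021 -0.42508027]
```

View pics/top0.png

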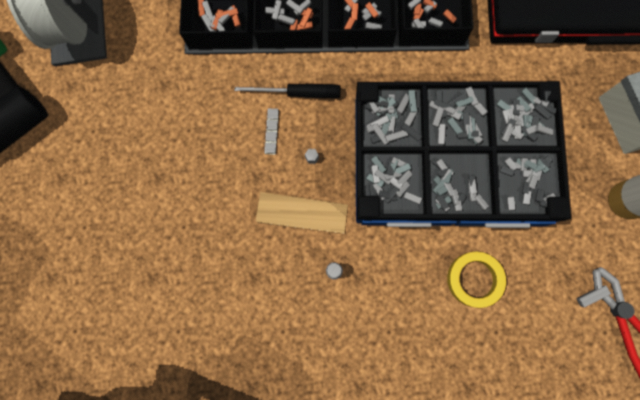

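View pics/scene0.png

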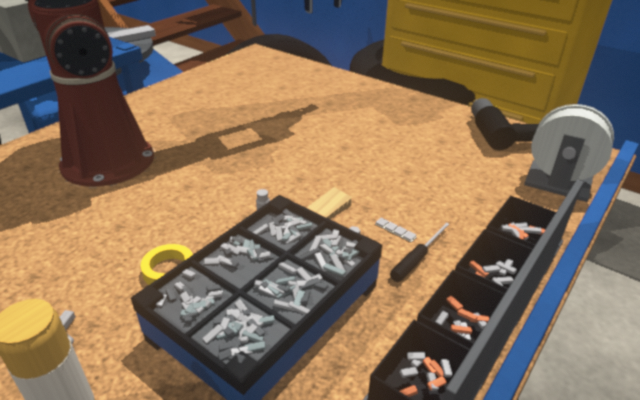

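The top view shows the wedge (corners about (257,193), (347,206), (344,233), (256,222)), thin end to the right, pointing at the tray. The near-left pad is at about (368,208). A nut/socket lies at (312,156) and another at (334,270), both clear of the wedge's path.

```bash
cat >h.py <<'E'
import numpy as np,cv2
from plant import env,grab_frame,camera_info
def ray(n,uv,z):
    i=camera_info(n);K=i["camera_matrix"];R=i["orientation"];c=i["xyz"]
    d=R@np.linalg.inv(K)@np.array([uv[0],uv[1],1.]);return c+d*(z-c[2])/d[2]
E
python3 - <<'E'
from h import *
im=cv2.imread("pics/top0.png")
c=im[180:245,240:350].astype(int); hsv=cv2.cvtColor(im[180:245,240:350],cv2.COLOR_BGR2HSV)
m=((c.min(2)>85)&(c[:,:,2]>165)).astype(np.uint8)*255
m=cv2.morphologyEx(m,cv2.MORPH_OPEN,np.ones((5,5)));m=cv2.morphologyEx(m,cv2.MORPH_CLOSE,np.ones((7,7)))
k=max(cv2.findContours(m,0,1)[0],key=cv2.contourArea)
q=cv2.approxPolyDP(k,5,True)[:,0]+[240,180];print(q.tolist())
for p in q: print(p,ray("top",p,22 if p[0]<300 else 2).round(1))
g=im.max(2);b=(g<45).astype(np.uint8)*255;b[:70]=0;b[240:]=0;b[:,:345]=0;b[:,590:]=0
b=cv2.morphologyEx(b,cv2.MORPH_CLOSE,np.ones((25,25)))
k=max(cv2.findContours(b,0,1)[0],key=cv2.contourArea);r=cv2.minAreaRect(k);print(r)
for p in cv2.boxPoints(r): print(p,ray("top",p,96).round(1))
v=np.hstack([cv2.resize(m,None,fx=3,fy=3),cv2.resize(im[180:245,240:350,0],None,fx=3,fy=3)])
v=cv2.cvtColor(v,cv2.COLOR_GRAY2BGR);w=cv2.resize(im[70:240,340:590],None,fx=2,fy=2)
w2=cv2.resize(cv2.cvtColor(b[70:240,340:590],cv2.COLOR_GRAY2BGR),None,fx=1,fy=1)
o=np.zeros((560,760,3),np.uint8);o[:195,:660]=v;o[200:540,:500]=w;o[200:370,505:755]=w2;cv2.imwrite("pics/c.png",o)
E
```

```text
[[259, 194], [256, 221], [343, 232], [345, 205]]
[259 194] [541.5 208.8  22. ]
[256 221] [495.4 212.8  22. ]
[343 232] [478.5  66.8   2. ]
[345 205] [525.1  62.9   2. ]
((462.7615966796875, 153.44834899902344), (143.99269104003906, 213.83299255371094), 89.69684600830078)
[355.46567  82.0187 ] [708.9  46.3  96. ]
[569.29565  80.88732] [ 706.2 -290.7   96. ]
[570.0575  224.87799] [ 477.6 -270.2   96. ]
[356.22754 226.00937] [477.2  48.4  96. ]
```

View pics/c.png

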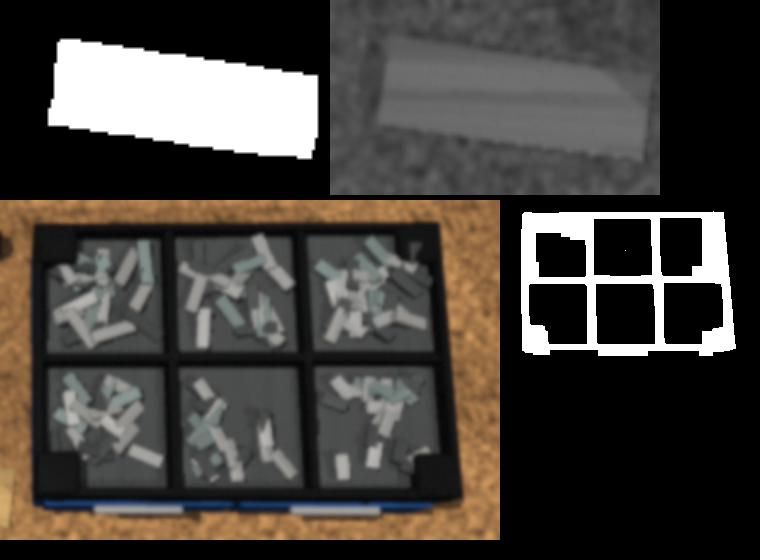

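```bash
python3 - <<'E'
from h import *
P=[ray("top",p,96)[:2] for p in [(357.3,82.5),(357,218.5),(558.8,82.5),(570.3,217.5)]]
FL,NL,FR,NR=P
for p in P: print(p.round(1))
print(ray("top",(371,206),98).round(1))
y=(FL-FR)+(NL-NR);a=np.degrees(np.arctan2(-y[0],y[1]));print("tray yaw",a,np.linalg.norm(NL-NR),np.linalg.norm(FL-NL))
c=sum(P)/4;t=np.radians(a);R=np.array([[np.cos(t),-np.sin(t)],[np.sin(t),np.cos(t)]])
f=c+R@[-93,143];print("c",c,"foot",f)
d=np.array([501.8-518.5,64.9-210.8]);d/=np.linalg.norm(d);print("d",d,"foot in wedge",d@(f-[510.1,137.9]),np.array([-d[1],d[0]])@(f-[510.1,137.9]))
E
```

```text
[708.1  43.4]
[488.7  47.1]
[ 703.7 -274.1]
[ 488.7 -271.6]
[507.4  25.7  98. ]
tray yaw -0.3863198468127374 318.67685168674285 219.4300152184008
c [ 597.31266747 -113.82190619] foot [505.27895926  29.80189599]
d [-0.11371943 -0.9935129 ] foot in wedge 107.9451072498026 7.5030890715027745
```

```bash
python3 -m jog '0 0 9.7 0 0 0 2;0 0 9.7 0 0 0 2;0 0 9.7 0 0 0 2;0 0 9.7 0 0 0 2;0 0 9.7 0 0 0 2;0 0 9.7 0 0 0 2;0 0 9.7 0 0 0 2;0 0 9.7 0 0 0 2;0 0 0 -3.22 3.68 0 2;0 0 0 -3.22 3.68 0 2;0 0 0 -3.22 3.68 0 2;0 0 0 -3.22 3.68 0 2;0 0 0 -3.22 3.68 0 2;0 0 0 -3.22 3.68 0 2;0 0 0 -3.22 3.68 0 2;0 0 0 -3.22 3.68 0 2;0 0 0 -3.22 3.68 0 2;0 0 0 -3.22 3.68 0 2;0 0 0 0 0 0 2;0 0 0 0 0 0 2'
python3 - <<'E'
from h import *
s=env.sense();print(s['eef_pos'].round(1),s['eef_rot'].round(3),s['grip_width'])
cv2.imwrite("pics/w1.png",cv2.cvtColor(grab_frame("wrist"),cv2.COLOR_RGB2BGR))
E
```

```text
t: 2.6
eef_pos: [520.6, 252.5, 230.7]
eef_rot: [[0.071, 0.997, -0.002], [0.997, -0.071, 0.0], [0.0, -0.002, -1.0]]
ft_force: [-0.6, 0.2, -0.2]
grip_width: 20.3
gripper_force: 0.0
[520.6 252.5 230.7] [[ 0.071  0.997 -0.002]
 [ 0.997 -0.071  0.   ]
 [ 0.    -0.002 -1.   ]] 20.33777508647425
```

View pics/w1.png

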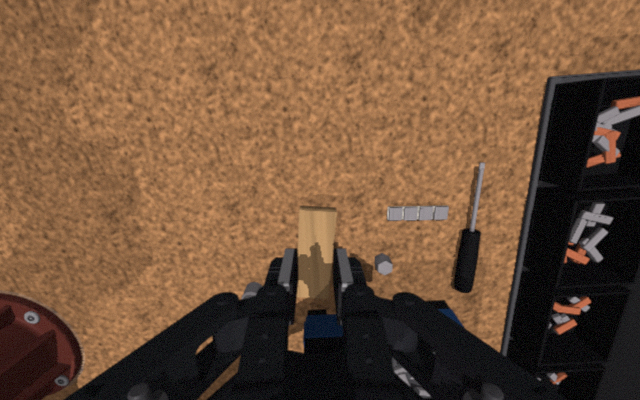

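The wrist view shows the wedge's thick end centred ahead of the fingers (back edge row 207, columns 300-337), about 36 mm ahead of the TCP and clear for lowering.

```bash
python3 -m jog '0 0 0 0 0.2 4 2;0 0 0 0 0 4 2;0 0 0 0 0 4 2;0 0 0 0 0 4 2;0 0 0 0 0 4 2;0 0 0 0 0 1.5 2;0 0 0 0 0 0.7 2;0 0 0 0 0 0 2;0 0 0 0 0 0 2'; python3 -m jog '0 0 0 -0.5 0 0 2;0 0 0 -0.5 0 0 2;0 0 0 -0.5 0 0 2;0 0 0 -0.5 0 0 2;0 0 0 -0.5 0 0 2;0 0 0 -0.5 0 0 2;0 0 0 -0.5 0 0 2;0 0 0 -0.5 0 0 2;0 0 0 -0.5 0 0 2;0 0 0 -0.5 0 0 2;0 0 0 0 0 0 2;0 0 0 0 0 0 2'
python3 - <<'E'
from h import *
cv2.imwrite("pics/t2.png",cv2.cvtColor(grab_frame("top"),cv2.COLOR_RGB2BGR)[120:300,200:420].repeat(3,0).repeat(3,1))
E
```

```text
t: 3.78
eef_pos: [524.7, 252.9, 11.1]
eef_rot: [[0.07, 0.998, 0.003], [0.998, -0.07, 0.001], [0.001, 0.003, -1.0]]
ft_force: [0.1, 0.2, -0.2]
grip_width: 20.0
gripper_force: 0.0
t: 5.28
eef_pos: [519.8, 202.4, 9.4]
eef_rot: [[0.07, 0.998, 0.0], [0.998, -0.07, 0.0], [0.0, 0.0, -1.0]]
ft_force: [1.0, -0.3, -0.4]
grip_width: 20.1
gripper_force: 0.0
```

View pics/t2.png

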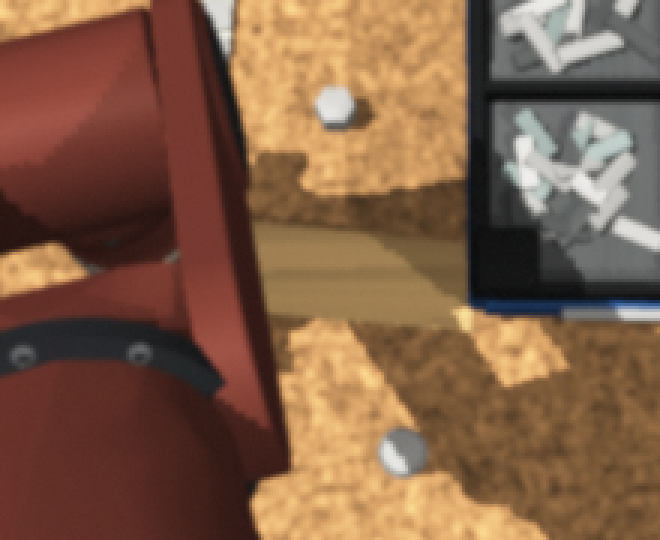

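The wedge is squarely on its way, thin end at the tray's edge and in line with the foot (crop rows 240-330 against the pad at about 260).

```bash
python3 -m jog '0 0 0 -0.4 0 0 2;0 0 0 -0.4 0 0 2;0 0 0 -0.4 0 0 2;0 0 0 -0.4 0 0 2;0 0 0 -0.4 0 0 2;0 0 0 -0.2 0 0 2;0 0 0 0 0 0 2'; for i in 1; do python3 -m jog '0 0 0 -0.2 0 0 2;0 0 0 -0.2 0 0 2;0 0 0 -0.1 0 0 2;0 0 0 0 0 0 2'; done
```

```text
t: 6.2
eef_pos: [518.1, 180.1, 9.3]
eef_rot: [[0.07, 0.998, -0.0], [0.998, -0.07, -0.0], [-0.0, -0.0, -1.0]]
ft_force: [0.1, 0.3, 0.4]
grip_width: 20.2
gripper_force: 0.0
t: 6.7
eef_pos: [517.7, 175.3, 9.2]
eef_rot: [[0.07, 0.998, -0.0], [0.998, -0.07, -0.0], [-0.0, -0.0, -1.0]]
ft_force: [-0.5, 0.5, -0.3]
grip_width: 20.3
gripper_force: 0.0
```

```bash
python3 -m jog '0 0 0 -0.2 0 0 2;0 0 0 -0.2 0 0 2;0 0 0 -0.1 0 0 2;0 0 0 0 0 0 2'
```

```text
t: 7.2
eef_pos: [517.6, 171.1, 9.4]
eef_rot: [[0.071, 0.997, 0.001], [0.997, -0.071, 0.001], [0.001, 0.0, -1.0]]
ft_force: [-0.4, 4.3, 0.3]
grip_width: 19.9
gripper_force: 2.2
```

```bash
python3 -m jog '0 0 0 -0.2 0 0 2;0 0 0 -0.2 0 0 2;0 0 0 0 0 0 2'
```

```text
t: 7.58
eef_pos: [518.1, 170.2, 9.9]
eef_rot: [[0.073, 0.997, 0.003], [0.997, -0.073, 0.007], [0.007, 0.002, -1.0]]
ft_force: [1.9, 14.0, -1.0]
grip_width: 19.9
gripper_force: 7.0
```

```bash
python3 -m jog '0 0 0 -0.2 0 0 2;0 0 0 -0.2 0 0 2;0 0 0 0 0 0 2'
```

```text
t: 7.95
eef_pos: [517.6, 167.1, 10.0]
eef_rot: [[0.074, 0.997, 0.002], [0.997, -0.074, 0.008], [0.009, 0.002, -1.0]]
ft_force: [-0.1, 16.0, -0.5]
grip_width: 19.9
gripper_force: 8.2
```

```bash
python3 -m jog '0 0 0 1 0 0 2;0 0 0 2 0 0 2;0 0 0 3 0 0 2;0 0 0 3 0 0 2;0 0 0 0 0 -5 1;0 0 0 0 0 -5 0;0 0 0 0 0 -5 0;0 0 0 0 0 0 0;0 0 0 0 0 0 0'
python3 - <<'E'
from h import *
s=env.sense();print(s['ft_force'])
a=cv2.cvtColor(grab_frame("top"),cv2.COLOR_RGB2BGR)[70:240,280:600];b=cv2.cvtColor(grab_frame("scene"),cv2.COLOR_RGB2BGR)[170:400,130:400]
o=np.zeros((600,760,3),np.uint8);o[:340,:640]=cv2.resize(a,None,fx=2,fy=2);o[345:575,:270]=b
o[345:575,300:570]=cv2.imread("pics/scene0.png")[170:400,130:400];cv2.imwrite("pics/t3.png",o)
E
```

```text
t: 9.07
eef_pos: [522.9, 252.3, 159.0]
eef_rot: [[0.07, 0.998, -0.0], [0.998, -0.07, -0.001], [-0.001, -0.0, -1.0]]
ft_force: [-1.1, 0.0, -0.3]
grip_width: -0.1
gripper_force: 0.0
[-1.11312379  0.03088142 -0.30702651]
```

View pics/t3.png

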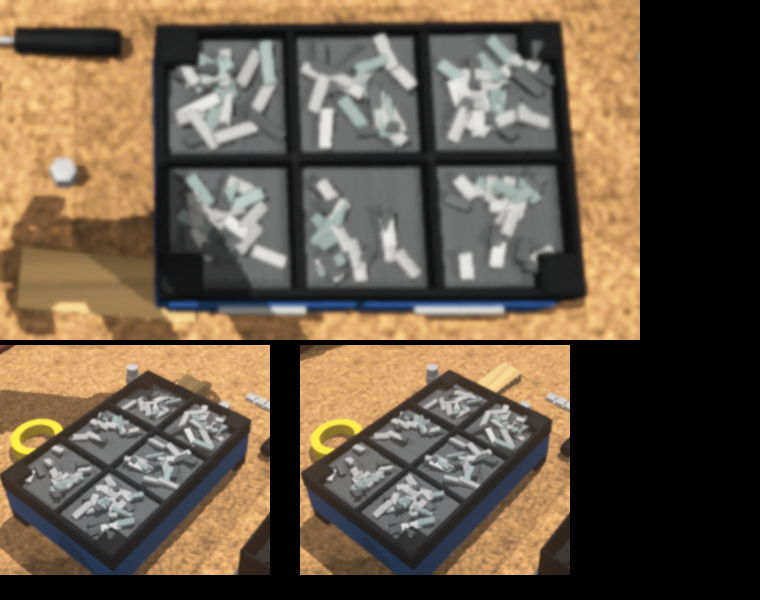

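The wedge is in line under the tray's corner, and the tray's outline hasn't moved (near-left rim corner at about (358,218), before (357,218)). Now for the press.

```bash
python3 -m jog '0 0 0 -4.5 0 0 0;0 0 0 -4.5 0 0 0;0 0 0 -4.5 0 0 0;0 0 0 -4.5 0 0 0;0 0 0 -4.5 0 0 0;0 0 0 0 0 2.5 0;0 0 0 0 0 2.5 0;0 0 0 0 0 0.4 0;0 0 0 0 0 0 0;0 0 0 0 0 0 0'
```

```text
t: 10.42
eef_pos: [508.2, 28.0, 106.1]
eef_rot: [[0.07, 0.998, 0.001], [0.998, -0.07, -0.0], [-0.0, 0.001, -1.0]]
ft_force: [1.0, -0.8, -0.1]
grip_width: 0.1
gripper_force: 0.0
```

```bash
python3 -m jog '0 0 0 0 0 0.2 0;0 0 0 0 0 0.2 0;0 0 0 0 0 0.2 0;0 0 0 0 0 0.2 0;0 0 0 0 0 0.1 0;0 0 0 0 0 0 0'
```

```text
t: 11.18
eef_pos: [507.4, 27.8, 97.9]
eef_rot: [[0.07, 0.998, -0.001], [0.998, -0.07, 0.0], [-0.0, -0.001, -1.0]]
ft_force: [-4.8, -0.1, 10.5]
grip_width: 0.1
gripper_force: 5.0
```

```bash
python3 -m jog '0 0 0 0 0 0.05 0;0 0 0 0 0 0 0;0 0 0 0 0 0 0;0 0 0 0 0 0 0;0 0 0 0 0 0 0;0 0 0 0 0 0 0'
```

```text
t: 11.92
eef_pos: [507.4, 27.9, 97.8]
eef_rot: [[0.07, 0.998, -0.001], [0.998, -0.07, 0.0], [-0.0, -0.001, -1.0]]
ft_force: [-5.6, 0.3, 11.6]
grip_width: -0.1
gripper_force: 6.2
```

```bash
python3 -m jog '0 0 0 0 0 -0.3 0;0 0 0 0 0 -1 0;0 0 0 0 0 -3 0;0 0 0 0 0 -5 0;0 0 0 5 0 -4 0;0 0 0 5 0 0 0;0 0 0 5 0 0 0;0 0 0 5 0 0 0;0 0 0 5 0 0 0;0 0 0 5 0 0 0;0 0 0 0 0 0 0;0 0 0 0 0 0 0'
python3 - <<'E'
from h import *
cv2.imwrite("pics/t4.png",cv2.resize(cv2.cvtColor(grab_frame("top"),cv2.COLOR_RGB2BGR)[70:240,280:600],None,fx=2,fy=2))
E
```

```text
t: 13.42
eef_pos: [528.2, 325.5, 227.6]
eef_rot: [[0.07, 0.998, -0.001], [0.998, -0.07, -0.001], [-0.001, -0.001, -1.0]]
ft_force: [-0.1, 0.8, 0.6]
grip_width: -0.1
gripper_force: 0.0
```

View pics/t4.png

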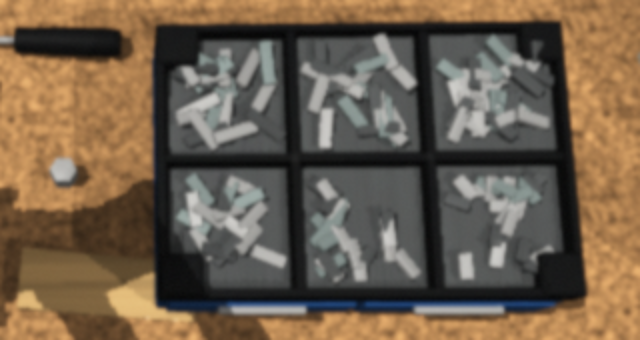

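The wedge is still in place at (18-160, 250-315), the tray is unchanged and the hand is clear.

```bash
python3 -c "
from plant import env
print(env.close_job())"
```

```text
the job is handed in; nothing more can be done
None
```

The wedge is snug under the near left foot, the corner held firm under a press of about 11.6 N (fingertip height stayed at 98 mm), the hand is clear, and the job was handed in at about 13.5 s; no verdict came back.

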